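Aim the inspection camera at the chip

ROBOT

A 7-joint arm with a two-finger parallel gripper is mounted at the origin on the work surface. World frame = base frame: x ahead of the robot, y to its left, z up, the work surface at z = 0. Lengths are in m, angles in rad, forces in N, time in s.
With the tool pointing down it reaches from about 0.425 to 0.925 m from the base axis. Payload 6.8 kg.
Tool frame: the origin (TCP) lies at the very end of the fingers, on their centre line; the grasp point (between the pads) lies 19 mm behind it; z points along the fingers, y is the line along which they close (so a half turn about z gives the same grasp; the last joint's range is limited). The gripper opens to 85 mm and grips with 20 to 120 N. Pads are 22 mm wide; open, the fingers measure 114 mm over their backs; the gripper's body (76 mm by 85 mm) begins 54 mm behind the grasp point. The pads swing forward as they close: fully open they stand 13 mm farther back than shut.
Start: joints at [1.026, 0.477, 0.022, 1.555, -0.011, 1.109, -0.083], TCP at [0.286, -0.612, 0.231] pointing down, gripper open.
Joint ranges: [-2.96, 2.96], [-0.34, 2.1], [-1.41, 1.46], [0.24, 2.44], [-1.37, 4.51], [0.17, 1.92], [-2.96, 2.96]. Speed limits (rad/s): [2.39, 2.39, 3.14, 3.14, 3.14, 3.14, 3.14].

INTERFACE

Orientations are given as a rotation vector (axis times angle).
In Python, from bench import r gives the robot as it stands. The module is installed in compiled form; this text tells all that it offers.
- The arm moves only by the tool servo_tool, never from a script. Its argument "commands" is a list of rows, each a list of 7 numbers: the turn, a rotation vector about the world's x, y, z in degrees, then the shift along the world's x, y, z in mm, then the closure, from 0 (fully open) to 1 (shut). A call has 1 to 5 rows; each row is the pose to reach, as a shift and turn from the pose commanded when the call began; what a row does not reach only later rows make up. A row lasts 1/12 s, in which the tool goes at most 41.7 mm and 7.16 degrees, less where a joint would pass 70% of its speed; a pose out of reach is approached as far as the arm can. A call with a gripper value outside its range is refused whole. The fingers move at their own pace and stop on an object; "force" is the grip in N (left out, the last holds). Time passes only in rows, so rows that repeat a pose let the fingers close. It gives the time, the measured TCP pose, the force, the opening and the grip force at its end, in the units of the state.
- r.get_obs(): the state, without advancing time (a new reading comes with each control period).
- r.grab_frame(name): name is "scene" or "side" or "wrist"; returns (picture, depth): 420x560x3 uint8, blue, green, red; 420x560 float32, m along the optical axis (not along the pixel's ray), 0 where there is no reading.
- r.camera_info(name): a dict with "vertical_fov" (degrees; the focal length in pixels is half the picture's height over the tangent of half this angle, whatever the lens; pixels are square), "cx", "cy" (the principal point, pixels), "cam_to_world" (4x4, takes a point from camera to world coordinates); the wrist camera has in their place "T_tool_cam" (4x4, takes a point from camera to tool coordinates, whose origin is the TCP and whose axes are the flange's). Camera axes: x right, y up, looking along -z (the intrinsics and any distortion apply to the point x, -y, -z); pixel columns grow to the right and rows downward; lengths in m; the calibration is good to about 2 mm. A picture is of the moment at which its call begins: read the wrist's pose just before it. camera_info takes no time and is no camera call.
- r.hand_in(): hands the job in; it is judged then, once.
The state is a dict: "clock": time; "joints": joint angles; "qvel": joint speeds; "tau": joint torques, N m; "tcp_pos": TCP position; "orientation": TCP orientation; "contact_force": force on the tool from outside, world axes, zero at the start; "moment": the same for the moment, N m; "grip_width": finger opening in m; "gripper_force": force on a finger pad.
Only numpy, scipy, OpenCV 4.12 (cv2) and the standard library are available. Lean on these libraries where they do the work, as an engineer would, in place of code of your own. Each camera call takes 0.05 s, during which the arm holds its last target. There are 200 camera calls.

TASK

Set up the inspection camera for the warm-up of the circuit board: slide its carriage along the rail until the carriage's yellow pointer is level with the yellow clip, and swivel and tilt the camera so that it looks straight at the middle of the large square silver-lidded chip on the green board. Let go of it and leave everything else on the bench where it is.

Things in the scene. Friction and masses are not known exactly. Their poses are not given: they have to be found in the camera images.
- rail: Fixed grey base plate 225 x 460 x 12 mm with an aluminium rail (70 mm wide, top at z = 30 mm) along it. Origin on the table under the middle of the rail; its y axis is the direction of the rail and of carriage travel, its x axis points across the rail to the board's side, away from the robot.
- carriage (a joint): Travel of the dark steel carriage along the rail's +y, in m, 0 to 0.20 (end stops); stiff, needs about 9 N. At 0 the swivel axis stands 100 mm to the -y side of the rail's origin. The carriage is 165 mm (x) by 100 mm (y) by 15 mm, and carries the swivel yoke, whose vertical axis crosses the middle of the rail.
- carriage_grip (a point): Middle of the red upright grip block of the carriage, 24 (x) by 22 (y) by 50 mm high, its top 125 mm above the table, on a thin rod 105 mm behind (-x of) the swivel axis. Axes as the rail's.
- carriage_pointer (a point): Tip of the carriage's thin yellow pointer (5 mm wide), 137 mm behind the swivel axis, 39 mm above the table. Axes as the rail's.
- clip: Yellow index clip fixed on the grey base plate behind the rail: a block 18 by 26 by 14 mm with a 5 mm wide, 26 mm high upright blade in its middle. Origin under the blade at its front face, which points to the rail. Axes as the rail's. The carriage is on its mark when pointer and blade have the same position along the rail.
- swivel (a joint): Swivel of the camera yoke about the vertical axis, rad, -1.1 to 1.1; 0: the camera looks along the rail's +x; positive turns it to the left (counterclockwise from above). Stiff (0.28 N m), stays where it is left.
- tilt (a joint): Tilt of the camera in its yoke about a level axis through point cam_pivot, rad, -0.25 to 1.1; 0: looks level; positive looks down. Stiff (0.42 N m), stays where it is left.
- cam_pivot (a point): The point of the camera where the swivel and tilt axes cross, 180 mm above the table and on its optical axis. Axes are the camera's own: x along the optical axis towards where it looks, y to its left, z up out of its top. The camera body is a white box 135 x 66 x 58 mm, from 35 mm behind to 100 mm ahead of this point, followed by a black lens barrel.
- cam_lens (a point): Centre of the lens's front glass, on the optical axis 136 mm ahead of the pivot. Axes the camera's.
- cam_handle (a point): Middle of the camera's orange crosswise handle: a round bar of 14 mm diameter along the camera's y, 78 mm free between its two black brackets, 60 mm ahead of and 85 mm above the pivot in the camera's axes, standing 56 mm clear of the camera's top. Axes the camera's.
- chip (a point): Middle of the top of the large chip (black, 44 mm square, with a 34 mm silver lid) at the middle of the green circuit board, 37 mm above the table. The board, 130 x 168 mm, lies fixed on a blue warming plate 170 x 210 mm.
- spool: Loose grey spool of solder, 64 mm diameter, 50 mm high, standing; origin under its centre. Bystander.
- driver: Loose screwdriver with yellow handle, about 200 mm long, lying; origin near its middle. Bystander.
- flux: Loose clear bottle with red cap, 52 mm diameter, 110 mm high, standing; origin under its centre. Bystander.
- case: Loose black tool case 90 x 130 x 50 mm; origin under its centre. Bystander.
- brush: Loose brush, about 200 mm long, lying; origin near its middle. Bystander.

How it is judged:
By the outcome, as a careful person would: the job done as asked, in the order asked, and still so for the second after the job is handed in, with the robot touching nothing.
It also fails if it takes over 61 s, if anything falls off the work surface, if the arm or the gripper's body presses on something with over 40 N, if the wrist force passes 120 N, or if a joint passes its speed limit or range.

## Working session

There is one attempt and no reset: what is moved stays moved. The work goes in short steps, Python scripts to look and compute and a tool call to move; the robot and the scene stay as the last step left them, time stands still between calls to the robot, and variables do not carry over. Pictures are saved under pics/ and viewed, at most 10 in all, crops included, and the job is handed in when it is done.

Besides the shell and the picture viewer there is one more tool, called after "Request:" as name(argument=value, ...), one argument or row to a line, values as JSON. servo_tool: Moves the arm, as the interface text tells. Its arguments: {"type":"object","properties":{"commands":{"type":"array"},"force":{"type":"number"}},"required":["commands"]}

```bash
mkdir -p pics
python3 - <<'E'
from bench import r
import cv2,numpy as np
print(r.get_obs())
for n in ["scene","side"]:
    p,d=r.grab_frame(n); cv2.imwrite(f"pics/{n}0.png",p); np.save(f"pics/{n}0.npy",d); i=r.camera_info(n);print(n,i)
print(r.camera_info("wrist"))
E
```

```text
{'clock': 0.0, 'joints': array([ 1.02591333,  0.47778702,  0.02233729,  1.55645543, -0.01151902,
        1.10930773, -0.08308046]), 'qvel': array([-0.00098272,  0.00210329,  0.00030694,  0.00035439,  0.00010918,
        0.00137696,  0.00010726]), 'tau': array([-9.80724035e-04, -5.96456945e+01,  1.60768602e+00, -2.81200325e+01,
        1.24619779e-02,  9.22837498e-03, -5.65417895e-05]), 'tcp_pos': array([ 0.28528279, -0.61109132,  0.23033276]), 'orientation': array([-3.06524390e+00, -6.80328868e-01,  8.01471106e-04]), 'contact_force': array([-0.21953808, -0.0431154 , -0.65224999]), 'moment': array([0.01376434, 0.02837472, 0.00191975]), 'gripper_force': 0.0, 'grip_width': 0.08565242134149056}
scene {'vertical_fov': 43.324106153036695, 'cx': 273.9680024102275, 'cy': 211.49248722067608, 'cam_to_world': array([[-0.77931752, -0.49383153,  0.38573906,  1.12455731],
       [ 0.62649652, -0.62670027,  0.46341006,  0.65876377],
       [ 0.01289628,  0.60280776,  0.79778224,  1.25539873],
       [ 0.        ,  0.        ,  0.        ,  1.        ]])}
side {'vertical_fov': 43.026204461686795, 'cx': 282.37412063337445, 'cy': 207.24233016406177, 'cam_to_world': array([[-0.91396538,  0.21852967, -0.34192406,  0.15042667],
       [-0.40508267, -0.44152876,  0.80060001,  1.03317472],
       [ 0.02398555,  0.87022821,  0.49206459,  0.80774367],
       [ 0.        ,  0.        ,  0.        ,  1.        ]])}
{'vertical_fov': 67.80495155664954, 'cx': 279.6426544671347, 'cy': 207.51197272228362, 'T_tool_cam': array([[-1.88564802e-04,  9.64137971e-01,  2.65401463e-01,
         6.65129865e-02],
       [ 9.99999524e-01, -7.22675583e-05,  9.73018786e-04,
        -3.09054505e-04],
       [ 9.57304274e-04,  2.65401520e-01, -9.64137499e-01,
        -1.43573042e-01],
       [ 0.00000000e+00,  0.00000000e+00,  0.00000000e+00,
         1.00000000e+00]])}
```

View pics/scene0.png

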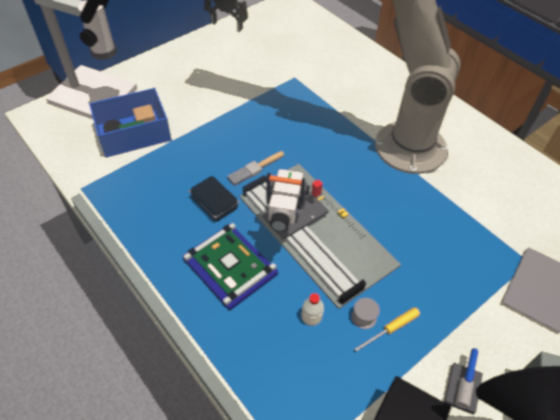

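View pics/side0.png

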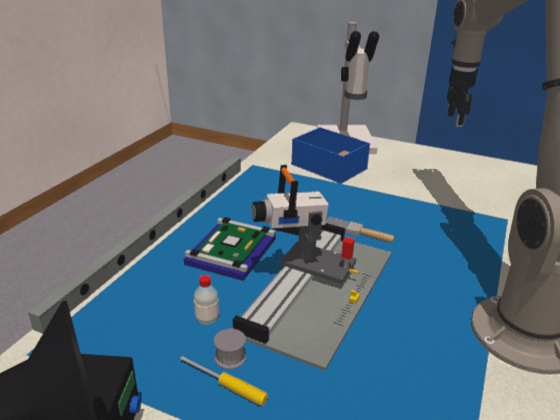

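The scene view shows the rail running from (265,185) to (350,292), with the camera near (285,195), the red grip at (317,188), the clip at (343,212) and the chip at (229,260). In the side view the clip is at (354,296), the pointer at (353,270), the grip at (347,248) and the chip at (232,241). I'll enlarge both.

```bash
cat > h.py <<'E'
import numpy as np
from bench import r
def ray(n,u,v):
    i=r.camera_info(n); f=210/np.tan(np.radians(i["vertical_fov"]/2)); T=i["cam_to_world"]
    return T[:3,3], T[:3,:3]@np.array([(u-i["cx"])/f,-(v-i["cy"])/f,-1])
def atz(n,u,v,z):
    o,d=ray(n,u,v); return o+d*(z-o[2])/d[2]
def atd(n,u,v,D):
    o,d=ray(n,u,v); return o+d*np.median(D[int(v)-1:int(v)+2,int(u)-1:int(u)+2])
def proj(n,P):
    i=r.camera_info(n); f=210/np.tan(np.radians(i["vertical_fov"]/2)); T=i["cam_to_world"]
    p=T[:3,:3].T@(np.array(P)-T[:3,3]); return i["cx"]+f*p[0]/-p[2], i["cy"]+f*p[1]/p[2]
E
python3 - <<'E'
import cv2
a=cv2.imread("pics/scene0.png")[150:310,180:400]; cv2.imwrite("pics/sc.png",cv2.resize(a,None,fx=3.6,fy=3.6,interpolation=2))
a=cv2.imread("pics/side0.png")[160:350,180:400]; cv2.imwrite("pics/sd.png",cv2.resize(a,None,fx=3.,fy=3.,interpolation=2))
E
```

```text
(no output)
```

View pics/sc.png

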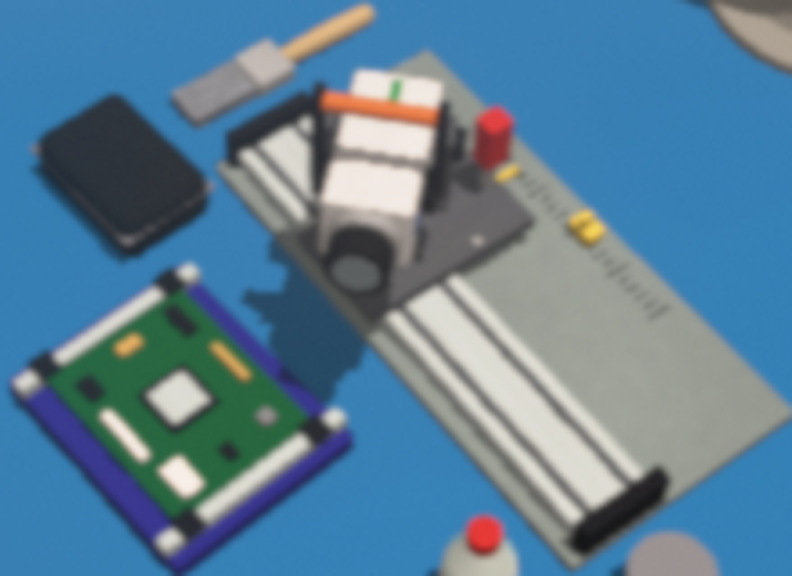

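View pics/sd.png

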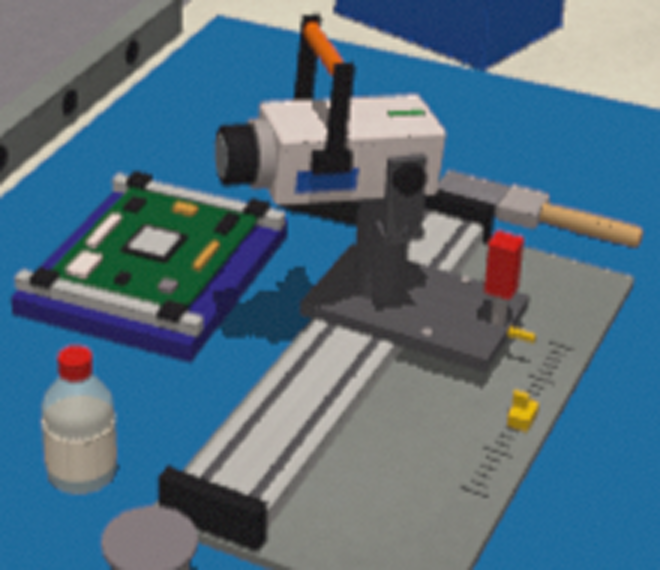

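The scene crop gives the base-plate corners at (427,50), (792,410), (575,570) and (220,168), the grip top at (495,115), the pointer tip at about (518,168), the clip blade at about (587,222) and the lid centre at (180,398). In the side crop the lid centre is (155,241), the pointer tip (534,336), the blade top (521,395), the handle ends (308,22) and (342,66), and the grip top (506,238).

Run:
```python
from h import *
np.set_printoptions(precision=4,suppress=True)
S=lambda x,y:("scene",180+x/3.6,150+y/3.6)
D=lambda x,y:("side",180+x/3,160+y/3)
c=[atz(*S(*p),.012) for p in [(427,50),(792,410),(575,570),(220,168)]]
print("plate",*c,[np.linalg.norm(c[i]-c[i-1]) for i in range(4)])
print("plate side corner (+y? end back)",atz(*D(632,277),.012))
print("chip",atz(*S(180,398),.037),atz(*D(155,241),.037))
print("griptop",atz(*S(495,113),.125),atz(*D(506,240),.125))
print("pointer",atz(*S(518,168),.039),atz(*D(534,337),.039))
print("blade",atz(*S(582,215),.038),atz(*D(521,396),.038))
sd=np.load("pics/scene0.npy"); dd=np.load("pics/side0.npy")
def tri(a,b):
    (o,d),(p,e)=ray(*a),ray(*b); t=np.linalg.lstsq(np.c_[d,-e],p-o,rcond=None)[0]; return (o+d*t[0]+p+e*t[1])/2,np.linalg.norm(o+d*t[0]-p-e*t[1])
print("h left? ",tri(S(322,101),D(308,28)),"h right",tri(S(437,117),D(341,66)))
print("h mid d",[atd(n,u,v,D_) for (n,u,v),D_ in[(S(379,109),sd),(D(325,47),dd)]])
print("chip d",atd(*S(180,398),sd),atd(*D(155,241),dd),"grip d",atd(*S(495,113),sd))
print("lens",tri(S(355,272),D(222,157)))
for n,q in [("spool",S(672,570)),("flux",S(484,533)),("case",S(120,170))]: print(n,atd(*q,sd))
```

```text
plate [ 0.3437 -0.1624  0.012 ] [0.3641 0.2921 0.012 ] [0.5866 0.2875 0.012 ] [ 0.566  -0.1683  0.012 ] [np.float64(0.22231807128440803), np.float64(0.4549630823885467), np.float64(0.22257231387565576), np.float64(0.45620043102283714)]
plate side corner (+y? end back) [ 0.3457 -0.1666  0.012 ]
chip [0.7324 0.0069 0.037 ] [0.7342 0.0007 0.037 ]
griptop [ 0.4158 -0.0048  0.125 ] [ 0.4207 -0.0035  0.125 ]
pointer [0.3863 0.0006 0.039 ] [ 0.3901 -0.0058  0.039 ]
blade [0.3777 0.0681 0.038 ] [0.3773 0.0705 0.038 ]
h left?  (array([0.5937, 0.001 , 0.2736]), np.float64(0.0015001629182655465)) h right (array([0.5423, 0.0609, 0.2778]), np.float64(0.005265154326709129))
h mid d [array([0.5685, 0.0313, 0.2737]), array([0.5669, 0.0286, 0.2758])]
chip d [0.7322 0.0065 0.0363] [0.7333 0.0022 0.0381] grip d [ 0.4155 -0.005   0.1246]
lens (array([0.628 , 0.0813, 0.1911]), np.float64(0.0006785786064220857))
spool [0.5494 0.3408 0.0489]
flux [0.6586 0.2589 0.1107]
case [ 0.6481 -0.1907  0.0508]
```

Request:
servo_tool(
  commands=[
    [0,0,35,25,140,10,0],
    [0,0,35,25,140,10,0],
    [0,0,35,25,140,10,0],
    [0,0,35,25,140,10,0],
    [0,0,35,25,140,10,0],
  ],
  force=60,
)

```text
clock: 0.52
tcp_pos: [0.3126, -0.4665, 0.2415]
orientation: [-2.709, -1.588, -0.002]
contact_force: [0.2, 0.7, 0.6]
grip_width: 0.0854
gripper_force: 0.0
```

Request:
servo_tool(
  commands=[
    [0,0,35,30,140,10,0],
    [0,0,35,30,140,10,0],
    [0,0,35,30,140,10,0],
    [0,0,35,30,140,10,0],
    [0,0,35,30,140,10,0],
  ],
)

```text
clock: 0.93
tcp_pos: [0.342, -0.3267, 0.2516]
orientation: [-2.106, -2.33, -0.001]
contact_force: [-0.8, -1.3, -0.1]
grip_width: 0.0855
gripper_force: 0.0
```

Request:
servo_tool(
  commands=[
    [0,0,35,30,140,0,0],
    [0,0,35,30,140,0,0],
    [0,0,35,30,140,0,0],
    [0,0,35,30,140,0,0],
    [0,0,35,30,140,0,0],
  ],
)

```text
clock: 1.35
tcp_pos: [0.3714, -0.187, 0.2514]
orientation: [-1.308, -2.856, -0.001]
contact_force: [0.1, -0.4, 0.0]
grip_width: 0.0856
gripper_force: 0.0
```

Request:
servo_tool(
  commands=[
    [0,0,35,30,140,0,0],
    [0,0,35,30,140,0,0],
    [0,0,35,30,140,0,0],
    [0,0,35,30,140,0,0],
    [0,0,35,30,140,0,0],
  ],
)

```text
clock: 1.77
tcp_pos: [0.4012, -0.0469, 0.2516]
orientation: [0.388, 3.117, 0.002]
contact_force: [-0.6, -0.2, 0.2]
grip_width: 0.0853
gripper_force: 0.0
```

Request:
servo_tool(
  commands=[
    [0,0,12,17,47,0,0],
    [0,0,12,17,47,0,0],
    [0,0,12,17,47,0,0],
    [0,0,12,17,47,0,0],
  ],
)

```text
clock: 2.1
tcp_pos: [0.4172, -0.0046, 0.251]
orientation: [-0.083, -3.14, 0.0]
contact_force: [0.1, -0.3, -0.1]
grip_width: 0.0852
gripper_force: 0.0
```

```bash
cat >> h.py <<'E'
from scipy.spatial.transform import Rotation as R
def wray(u,v,s=None):
    i=r.camera_info("wrist"); s=s or r.get_obs(); f=210/np.tan(np.radians(i["vertical_fov"]/2))
    T=np.eye(4); T[:3,:3]=R.from_rotvec(s["orientation"]).as_matrix(); T[:3,3]=s["tcp_pos"]; T=T@i["T_tool_cam"]
    return T[:3,3], T[:3,:3]@np.array([(u-i["cx"])/f,-(v-i["cy"])/f,-1])
def watz(u,v,z,s=None):
    o,d=wray(u,v,s); return o+d*(z-o[2])/d[2]
E
python3 - <<'E'
from h import *; import cv2
p,d=r.grab_frame("wrist"); cv2.imwrite("pics/w1.png",cv2.resize(p,(784,588))); np.save("pics/w1.npy",d)
E
```

```text
(no output)
```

View pics/w1.png

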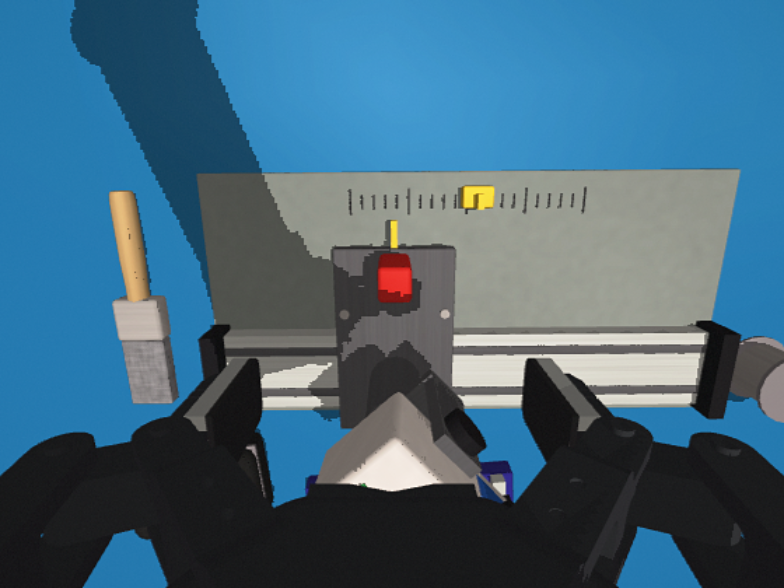

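Run:
```python
from h import *; import cv2
p=cv2.imread("pics/w1.png")
p=cv2.resize(p,(560,420),interpolation=cv2.INTER_AREA)
a=p[118:225,255:370]; cv2.imwrite("pics/w1c.png",cv2.resize(a,None,fx=5,fy=5,interpolation=cv2.INTER_NEAREST))
```

```text
(no output)
```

View pics/w1c.png

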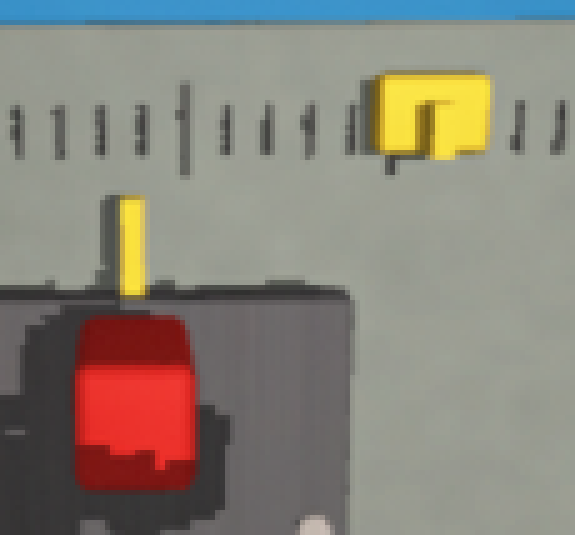

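The zoom shows the pointer centre at x=132.5 with its tip at y=197, the clip block spanning x 377–491 with the blade top at about (445,155), and the grip top centre at (136.5,428).

Run:
```python
from h import *
np.set_printoptions(precision=4,suppress=True)
C=lambda x,y,z: watz(255+x/5-.5,118+y/5-.5,z)
th=np.arctan2(.0204,.4545)
W=lambda x,y,z: watz(x/1.4,y/1.4,z)
a,b=W(199,174,.012),W(739,169,.012); print("plate back edge",a,b,np.linalg.norm(b-a),"yaw",np.degrees(np.arctan2(-(b-a)[0],(b-a)[1])))
yd=(b-a)[:2]/np.linalg.norm((b-a)[:2])
pt=C(132.5,197,.039); bl=[C(434,155,.026),C(445,155,.038),C(445,155,.040)]
print("ptr",pt,"blade",*bl,"delta",[(q-pt)[:2]@yd for q in bl])
print("grip",C(136.5,428,.125), "size",C(77,365,.125),C(196,490,.125))
print(r.get_obs()["tcp_pos"],r.get_obs()["joints"])
```

```text
plate back edge [ 0.343  -0.1641  0.012 ] [0.3638 0.2909 0.012 ] 0.45552014359342524 yaw -2.622128347244149
ptr [ 0.3874 -0.0021  0.039 ] blade [0.3829 0.0684 0.026 ] [0.3819 0.0686 0.038 ] [0.3818 0.0682 0.04  ] delta [np.float64(0.07022518243573933), np.float64(0.07037523541734607), np.float64(0.06997395205427696)]
grip [ 0.4191 -0.0035  0.125 ] size [ 0.4071 -0.0133  0.125 ] [0.4312 0.0066 0.125 ]
[ 0.4171 -0.0054  0.251 ] [ 0.5578  0.0721 -0.7116  2.0694  0.0555  1.0193  1.3346]
```

Request:
servo_tool(
  commands=[
    [0,0,0,2,2,-40,0],
    [0,0,0,2,2,-80,0],
    [0,0,0,2,2,-120,0],
    [0,0,0,2,2,-145,0],
    [0,0,0,2,2,-145,0],
  ],
)

```text
clock: 2.57
tcp_pos: [0.4153, -0.0043, 0.102]
orientation: [-0.086, -3.131, 0.0]
contact_force: [-1.8, -0.1, -0.3]
grip_width: 0.0854
gripper_force: 0.0
```

Request:
servo_tool(
  commands=[
    [0,0,0,0,0,-15,0],
    [0,0,0,0,0,-20,0],
    [0,0,0,0,0,-20,0],
  ],
)

```text
clock: 2.82
tcp_pos: [0.4194, -0.0035, 0.0866]
orientation: [-0.085, -3.14, 0.001]
contact_force: [-0.2, -0.1, 0.8]
grip_width: 0.0853
gripper_force: 0.0
```

Request:
servo_tool(
  commands=[
    [0,0,0,0,0,0,1],
    [0,0,0,0,0,0,1],
    [0,0,0,0,0,0,1],
    [0,0,0,0,0,0,1],
    [0,0,0,0,0,0,1],
  ],
)

```text
clock: 3.23
tcp_pos: [0.4199, -0.0027, 0.0868]
orientation: [0.082, 3.14, -0.0]
contact_force: [-0.4, 0.6, 0.5]
grip_width: 0.0254
gripper_force: 0.0
```

Request:
servo_tool(
  commands=[
    [0,0,0,0,0,0,1],
    [0,0,0,0,0,0,1],
    [0,0,0,0,0,0,1],
  ],
)

```text
clock: 3.48
tcp_pos: [0.4198, -0.0029, 0.0869]
orientation: [0.08, 3.14, -0.001]
contact_force: [-2.7, -1.2, 7.5]
grip_width: 0.0216
gripper_force: 58.5
```

Request:
servo_tool(
  commands=[
    [0,0,0,0.6,14,0,1],
    [0,0,0,1.3,28,0,1],
    [0,0,0,1.9,42,0,1],
    [0,0,0,2.5,56,0,1],
    [0,0,0,2.7,60,0,1],
  ],
)

```text
clock: 3.9
tcp_pos: [0.4224, 0.0572, 0.0868]
orientation: [0.08, 3.14, -0.004]
contact_force: [-1.5, -8.6, 12.5]
grip_width: 0.0215
gripper_force: 61.0
```

Request:
servo_tool(
  commands=[
    [0,0,0,0.5,10,0,1],
    [0,0,0,0.5,10,0,1],
    [0,0,0,0.5,10,0,1],
    [0,0,0,0.5,10,0,1],
  ],
)

```text
clock: 4.23
tcp_pos: [0.4229, 0.0674, 0.0869]
orientation: [0.08, 3.14, -0.001]
contact_force: [-2.6, -1.5, 7.9]
grip_width: 0.0212
gripper_force: 60.8
```

Run:
```python
from h import *; import cv2
s=r.get_obs();print(s["tcp_pos"],s["orientation"],s["contact_force"],s["grip_width"])
p,d=r.grab_frame("wrist"); cv2.imwrite("pics/w2.png",p); cv2.imwrite("pics/w2c.png",cv2.resize(p[60:260,180:380],None,fx=3,fy=3,interpolation=0))
```

```text
[0.42289625 0.0674043  0.08686536] [ 7.98538334e-02  3.14011879e+00 -1.07706193e-03] [-2.57313738 -1.45686906  7.86056235] 0.021190914499499204
```

View pics/w2c.png

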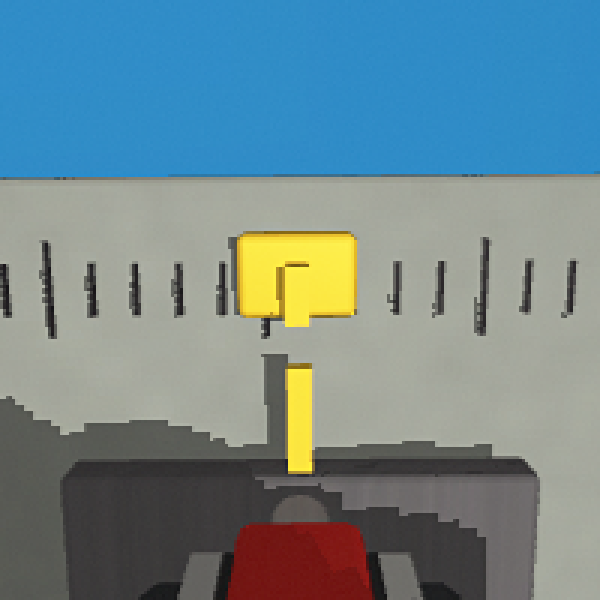

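The pointer centre is at x≈299.5 and the blade at x≈297, with about 5 px/mm, so the carriage is about 0.5 mm too far. I'll nudge it back.

Request:
servo_tool(
  commands=[
    [0,0,0,0,-0.5,0,1],
    [0,0,0,0,-0.5,0,1],
    [0,0,0,0,-0.5,0,1],
  ],
)

```text
clock: 4.53
tcp_pos: [0.4229, 0.0674, 0.0869]
orientation: [0.079, 3.14, 0.0]
contact_force: [-1.7, 1.4, 6.8]
grip_width: 0.0211
gripper_force: 60.6
```

```bash
cat > ptr.py <<'E'
from h import *; import cv2
s=r.get_obs();print(s["tcp_pos"],s["contact_force"])
p,d=r.grab_frame("wrist"); b,g,rr=[p[...,k].astype(int) for k in range(3)]
y=(rr>140)&(g>120)&(b<120)
for row in (166,167,190,195,200,205):
    c=np.where(y[row,180:380])[0]
    print(row,c.min()+180 if len(c) else None,c.max()+180 if len(c) else None,len(c), p[row,c.min()+178:c.max()+184,1] if len(c) else '')
E
python3 ptr.py
```

```text
[0.42289638 0.06737524 0.08687564] [-1.67542857  1.44500402  6.79296407]
166 275 282 8 [ 79 114 233 235 234 233 234 234 235 239 181 169 172]
167 275 282 8 [175 188 236 236 235 235 235 236 236 240 182 167 170]
190 275 283 9 [ 91  83 155 232 232 232 231 231 232 232 226 176 167 171]
195 276 283 8 [ 85 115 232 233 231 231 231 231 232 224 173 167 169]
200 276 283 8 [ 85 116 233 233 230 231 230 231 233 225 173 166 169]
205 276 283 8 [ 85 116 232 232 230 231 229 230 232 225 173 165 168]
```

Request:
servo_tool(
  commands=[
    [0,0,0,0,-1.4,0,1],
    [0,0,0,0,-1.4,0,1],
    [0,0,0,0,-1.4,0,1],
  ],
)

```text
clock: 4.83
tcp_pos: [0.4229, 0.0673, 0.0869]
orientation: [0.078, 3.14, 0.003]
contact_force: [-2.8, 5.6, 5.2]
grip_width: 0.0211
gripper_force: 60.4
```

```bash
python3 ptr.py
```

```text
[0.42290608 0.06733111 0.08689067] [-2.75773336  5.61623371  5.18691334]
166 275 282 8 [ 81 115 233 235 234 232 234 234 235 239 181 170 172]
167 275 282 8 [173 188 236 236 234 235 235 235 236 241 180 169 171]
190 275 283 9 [ 89  82 156 233 232 232 231 232 231 233 226 175 168 169]
195 275 283 9 [ 88  81 155 232 232 231 230 230 231 232 225 174 167 168]
200 275 283 9 [ 87  83 154 232 233 231 230 231 231 232 225 173 169 170]
205 276 283 8 [ 84 115 232 233 230 230 230 230 232 225 174 166 168]
```

Request:
servo_tool(
  commands=[
    [0,0,0,0,-1.5,0,1],
    [0,0,0,0,-1.5,0,1],
    [0,0,0,0,-1.5,0,1],
  ],
)

```text
clock: 5.13
tcp_pos: [0.4229, 0.0665, 0.0869]
orientation: [0.077, 3.14, 0.004]
contact_force: [-3.2, 6.6, 2.7]
grip_width: 0.0212
gripper_force: 60.3
```

```bash
python3 ptr.py
```

```text
[0.42288454 0.06645923 0.0868957 ] [-3.17649598  6.63288246  2.70250311]
166 276 284 9 [ 83  77 218 235 234 234 234 234 233 237 216 175 171 173]
167 276 284 9 [175 172 224 235 235 234 235 235 236 238 216 174 169 171]
190 275 283 9 [ 89  82 156 232 233 231 232 231 233 232 226 173 168 169]
195 275 283 9 [ 89  82 154 232 232 231 230 231 230 232 225 174 166 169]
200 275 283 9 [ 86  81 196 233 231 230 231 231 230 233 225 174 166 168]
205 276 283 8 [ 84 114 231 232 230 229 230 230 232 225 173 166 168]
```

Request:
servo_tool(
  commands=[
    [0,0,0,0,2.2,0,1],
    [0,0,0,0,2.2,0,1],
    [0,0,0,0,2.2,0,1],
  ],
)

```text
clock: 5.43
tcp_pos: [0.4229, 0.0665, 0.0869]
orientation: [0.08, 3.14, -0.001]
contact_force: [-1.9, 0.0, 8.2]
grip_width: 0.0214
gripper_force: 60.8
```

Request:
servo_tool(
  commands=[
    [0,0,0,0,0,0,0],
    [0,0,0,0,0,0,0],
    [0,0,0,0,0,0,0],
    [0,0,0,0,0,0,0],
    [0,0,0,0,0,0,0],
  ],
)

```text
clock: 5.85
tcp_pos: [0.4227, 0.0661, 0.0862]
orientation: [-0.082, -3.14, -0.0]
contact_force: [0.0, 0.7, -1.1]
grip_width: 0.0806
gripper_force: 0.0
```

Request:
servo_tool(
  commands=[
    [0,0,0,0,0,40,0],
    [0,0,0,0,0,80,0],
    [0,0,0,0,0,120,0],
    [0,0,0,0,0,160,0],
    [0,0,0,0,0,160,0],
  ],
)

```text
clock: 6.27
tcp_pos: [0.4267, 0.0677, 0.2533]
orientation: [0.081, 3.129, 0.002]
contact_force: [0.6, 0.2, 0.4]
grip_width: 0.0855
gripper_force: 0.0
```

```bash
python3 ptr.py | head -1
python3 - <<'E'
from h import *; import cv2
s=r.get_obs();print(s["tcp_pos"],s["orientation"],s["grip_width"])
p,d=r.grab_frame("wrist"); np.save("pics/w3.npy",d); cv2.imwrite("pics/w3.png",p)
a=p[120:400,120:480];cv2.imwrite("pics/w3c.png",cv2.resize(a,None,fx=2.1,fy=2.1,interpolation=0))
E
```

```text
[0.42673727 0.06765933 0.25326508] [0.63748115 0.16147619 0.39566192]
[0.42533676 0.06675572 0.25010493] [8.24803072e-02 3.13222792e+00 1.56049973e-04] 0.08562737976492082
```

View pics/w3c.png

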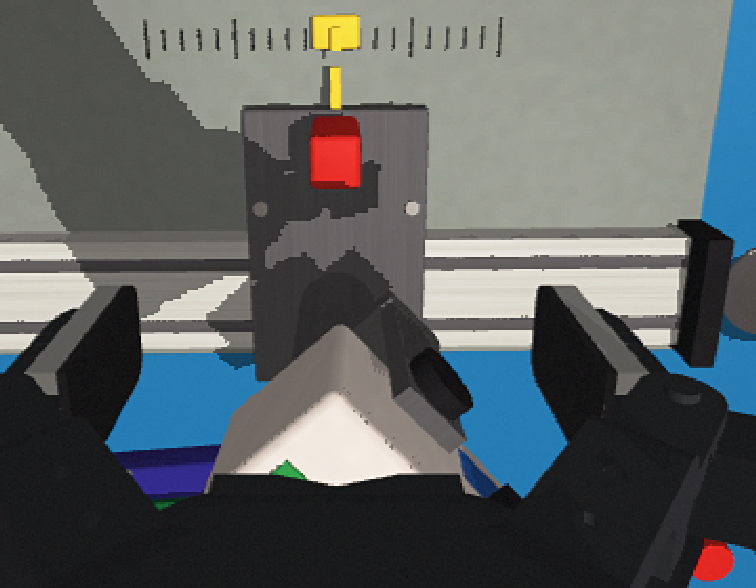

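The carriage is level with the clip and released. Next I'll move over the chip for a view of chip and camera together.

Request:
servo_tool(
  commands=[
    [0,0,0,0,0,40,0],
    [0,0,0,0,0,80,0],
    [0,0,0,0,0,115,0],
    [0,0,0,35,-10,115,0],
    [0,0,0,75,-20,115,0],
  ],
)

```text
clock: 6.78
tcp_pos: [0.4982, 0.0465, 0.3635]
orientation: [0.08, 3.136, -0.005]
contact_force: [-0.0, 0.5, 1.1]
grip_width: 0.0853
gripper_force: 0.0
```

Request:
servo_tool(
  commands=[
    [0,0,0,40,-10,0,0],
    [0,0,0,80,-20,0,0],
    [0,0,0,120,-30,0,0],
    [0,0,0,160,-40,0,0],
    [0,0,0,200,-50,0,0],
  ],
)

```text
clock: 7.2
tcp_pos: [0.699, -0.0047, 0.3579]
orientation: [-0.082, -3.136, 0.001]
contact_force: [1.0, -0.8, 0.5]
grip_width: 0.0854
gripper_force: 0.0
```

Request:
servo_tool(
  commands=[
    [0,0,0,5,0,0,0],
    [0,0,0,5,0,0,0],
    [0,0,0,5,0,0,0],
    [0,0,0,5,0,0,0],
  ],
)

```text
clock: 7.53
tcp_pos: [0.7016, -0.0028, 0.3606]
orientation: [-0.079, -3.139, 0.0]
contact_force: [0.3, 1.0, -0.3]
grip_width: 0.0856
gripper_force: 0.0
```

Run:
```python
from h import *; import cv2
s=r.get_obs();print(s["tcp_pos"],s["orientation"])
p,d=r.grab_frame("wrist"); np.save("pics/w4.npy",d); cv2.imwrite("pics/w4.png",p); np.save("pics/w4s.npy",np.r_[s["tcp_pos"],s["orientation"]])
cv2.imwrite("pics/w4v.png",cv2.resize(p,(784,588),interpolation=2))
```

```text
[ 0.70157383 -0.00277006  0.36061395] [-7.87888000e-02 -3.13890679e+00  4.52899390e-05]
```

View pics/w4v.png

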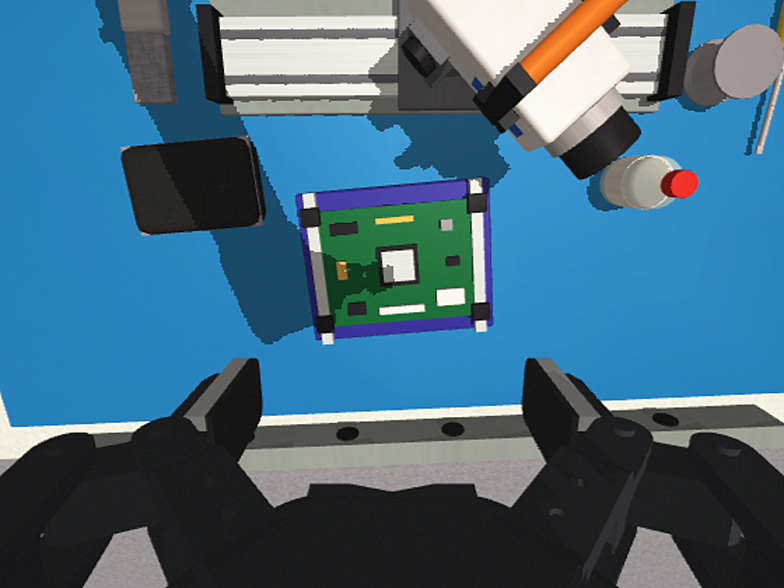

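The chip centre is at (398,265). The orange handle is partly in view from (515,80) to (620,0), and the lens barrel is near (600,145).

Run:
```python
from h import *; import cv2
np.set_printoptions(precision=4,suppress=True)
a=np.load("pics/w4s.npy"); s=dict(tcp_pos=a[:3],orientation=a[3:])
c=watz(398/1.4-.4,265/1.4-.4,.037,s); print("chip",c)
d=np.load("pics/w4.npy"); print("chip d",[o+q*np.median(d[187:191,282:286]) for o,q in [wray(283.8,188.8,s)]])
# orange handle 3D points
p=cv2.imread("pics/w4.png").astype(int); m=(p[...,2]>180)&(p[...,1]>70)&(p[...,1]<150)&(p[...,0]<80)
m[:, :340]=0; m[70:]=0
v,u=np.where(m); o,_=wray(0,0,s); P=np.array([o+wray(x,y,s)[1]*d[y,x] for x,y in zip(u,v)])
P=P[np.abs(P[:,2]-np.median(P[:,2]))<.02]
cen=P.mean(0); ax=np.linalg.svd(P-cen)[2][0]; print("handle n",len(P),cen,"axis",ax,"az",np.degrees(np.arctan2(ax[1],ax[0])), "ends",P[np.argmin(P@ax)],P[np.argmax(P@ax)],"ztop",np.percentile(P[:,2],[50,95]))
# scene/side handle reobserve
S=r.grab_frame("scene"),r.grab_frame("side")
for n,(p,dd) in zip(("scene","side"),S):
    p=p.astype(int); m=(p[...,2]>150)&(p[...,1]>50)&(p[...,1]<130)&(p[...,0]<70)
    m[:140]=0 if n=="scene" else m[:140]; m[300:]=0
    v,u=np.where(m); o,_=ray(n,0,0); P=np.array([o+ray(n,x,y)[1]*dd[y,x] for x,y in zip(u,v)])
    k=(np.abs(P[:,2]-.275)<.025)&(np.hypot(P[:,0]-.57,P[:,1]-.1)<.08); P=P[k]
    if len(P)<5: print(n,len(P));continue
    cen=P.mean(0); ax=np.linalg.svd(P-cen)[2][0]; t=(P-cen)@ax
    print(n,len(P),"mid",cen+ax*(t.min()+t.max())/2,"len",np.ptp(t),"az",np.degrees(np.arctan2(ax[1],ax[0])))
```

```text
chip [0.732  0.0024 0.037 ]
chip d [array([0.7316, 0.0023, 0.0379])]
handle n 1472 [0.5777 0.0861 0.2762] axis [ 0.6067 -0.7949  0.0057] az -52.64778496619447 ends [0.5634 0.1122 0.274 ] [0.5927 0.0673 0.278 ] ztop [0.2764 0.278 ]
scene 18 mid [0.5712 0.0995 0.2723] len 0.07761395109200646 az 129.8706019031937
side 84 mid [0.5742 0.0959 0.2765] len 0.07640697491536427 az 128.95937750398838
```

Request:
servo_tool(
  commands=[
    [0,0,-7,-20,20,0,0],
    [0,0,-14,-55,45,0,0],
    [0,0,-21,-90,70,0,0],
    [0,0,-28,-120,90,-5,0],
    [0,0,-35,-132,99,-10,0],
  ],
)

```text
clock: 8.1
tcp_pos: [0.566, 0.0996, 0.3529]
orientation: [1.022, 2.969, 0.001]
contact_force: [-0.2, 1.4, 0.5]
grip_width: 0.0854
gripper_force: 0.0
```

Request:
servo_tool(
  commands=[
    [0,0,-7,0,0,-10,0],
    [0,0,-14,0,0,-20,0],
    [0,0,-14,0,0,-20,0],
    [0,0,-14,0,0,-20,0],
  ],
)

```text
clock: 8.43
tcp_pos: [0.5701, 0.095, 0.3317]
orientation: [1.371, 2.826, -0.001]
contact_force: [0.0, -0.3, 0.9]
grip_width: 0.0856
gripper_force: 0.0
```

```bash
cat > cam.py <<'E'
from h import *; import cv2
np.set_printoptions(precision=4,suppress=True)
s=r.get_obs(); print("tcp",s["tcp_pos"],s["orientation"])
p,d=r.grab_frame("wrist"); cv2.imwrite("pics/wl.png",p); hsv=cv2.cvtColor(p,cv2.COLOR_BGR2HSV)
V,U=np.mgrid[:420,:560]; o,_=wray(0,0,s); A=np.stack([wray(*q,s)[1] for q in ((0,0),(1,0),(0,1))])
W=o+(A[0]+U[...,None]*(A[1]-A[0])+V[...,None]*(A[2]-A[0]))*d[...,None]
pv=np.array([.527,.062,.18]); near=(np.linalg.norm(W-pv,axis=2)<.17)&(d>.05)
m=near&(hsv[...,0]<16)&(hsv[...,1]>150)&(hsv[...,2]>120)&(W[...,2]>.18)&(np.hypot(*(W-pv)[...,:2].transpose(2,0,1))<.13)
P=W[m]
if len(P)>20:
    P=P[np.linalg.norm(P-np.median(P,0),axis=1)<.06]; c=P.mean(0); ax=np.linalg.svd(P-c,full_matrices=False)[2][0]; t=(P-c)@ax
    print("handle",len(P),"mid",c+ax*(t.min()+t.max())/2,"len",np.ptp(t),"fwd az",np.degrees(np.arctan2(ax[1],ax[0]))%180-90,"zmax",np.percentile(P[:,2],97))
m=near&(hsv[...,1]<50)&(hsv[...,2]>130)&(W[...,2]>.13); P=W[m]
if len(P)>200:   # RANSAC plane
    g=np.random.default_rng(0); best=None
    for _ in range(400):
        q=P[g.choice(len(P),3,False)]; n=np.cross(q[1]-q[0],q[2]-q[0]); L=np.linalg.norm(n)
        if L<1e-6: continue
        n/=L; n*=np.sign(n[2])
        if n[2]<.6: continue
        k=np.abs((P-q[0])@n)<.0015
        if best is None or k.sum()>best.sum(): best=k
    Q=P[best]; c=Q.mean(0); n=np.linalg.svd(Q-c,full_matrices=False)[2][2]; n*=np.sign(n[2])
    print("top",len(Q),"c",c,"n",n,"tilt",np.degrees(np.arccos(n[2])),"az n",np.degrees(np.arctan2(n[1],n[0])),"pivot dist",(c-pv)@n)
E
python3 cam.py
```

```text
tcp [0.5701 0.095  0.3317] [ 1.3711  2.8261 -0.001 ]
handle 2073 mid [0.5691 0.0964 0.2759] len 0.07715573967213692 fwd az 40.34377426316388 zmax 0.2778664098664168
top 8455 c [0.5496 0.0829 0.2122] n [-0.0553 -0.0456  0.9974] tilt 4.109556017336923 az n -140.47066041668077 pivot dist 0.029870782194627236
```

Request:
servo_tool(
  commands=[
    [0,0,2,-1,1.5,-35,0],
    [0,0,2,-1,1.5,-65,0],
    [0,0,2,-1,1.5,-80,0],
    [0,0,2,-1,1.5,-80,0],
  ],
)

```text
clock: 8.82
tcp_pos: [0.568, 0.0957, 0.2483]
orientation: [-1.322, -2.845, 0.005]
contact_force: [0.7, 0.4, 0.2]
grip_width: 0.0856
gripper_force: 0.0
```

Request:
servo_tool(
  commands=[
    [0,0,0,0,0,0,1],
    [0,0,0,0,0,0,1],
    [0,0,0,0,0,0,1],
    [0,0,0,0,0,0,1],
    [0,0,0,0,0,0,1],
  ],
  force=30,
)

```text
clock: 9.23
tcp_pos: [0.5703, 0.0968, 0.2524]
orientation: [1.326, 2.846, 0.002]
contact_force: [-0.2, -0.3, -0.1]
grip_width: 0.0254
gripper_force: 0.0
```

Request:
servo_tool(
  commands=[
    [0,0,0,0,0,0,1],
    [0,0,0,0,0,0,1],
    [0,0,0,0,0,0,1],
    [0,0,0,0,0,0,1],
  ],
)

```text
clock: 9.57
tcp_pos: [0.5701, 0.0967, 0.2518]
orientation: [1.327, 2.847, 0.001]
contact_force: [0.4, -0.3, 2.4]
grip_width: 0.0129
gripper_force: 29.3
```

Run:
```python
import numpy as np
def H(a,t): 
    a,t=np.radians([a,t]); q=.06*np.cos(t)+.085*np.sin(t)
    return 1000*np.array([q*np.cos(a),q*np.sin(a),.085*np.cos(t)-.06*np.sin(t)])
N=20; L=[(40-56.2*k/N,-4.1+37.9*k/N) for k in range(N+1)]
for c in range(0,N,5):
    print([[0,0,round(L[k][0]-L[c][0],1)]+[round(float(x),1) for x in H(*L[k])-H(*L[c])]+[1] for k in range(c+1,c+6)])
```

```text
[[0, 0, -2.8, 4.0, -0.3, -1.8, 1], [0, 0, -5.6, 7.9, -0.9, -3.7, 1], [0, 0, -8.4, 11.9, -1.9, -5.8, 1], [0, 0, -11.2, 15.8, -3.3, -7.9, 1], [0, 0, -14.1, 19.7, -4.9, -10.1, 1]]
[[0, 0, -2.8, 3.7, -2.0, -2.3, 1], [0, 0, -5.6, 7.4, -4.3, -4.6, 1], [0, 0, -8.4, 10.8, -7.0, -7.1, 1], [0, 0, -11.2, 14.1, -9.9, -9.6, 1], [0, 0, -14.1, 17.2, -13.2, -12.2, 1]]
[[0, 0, -2.8, 2.9, -3.5, -2.7, 1], [0, 0, -5.6, 5.5, -7.3, -5.4, 1], [0, 0, -8.4, 7.8, -11.2, -8.2, 1], [0, 0, -11.2, 9.8, -15.4, -11.1, 1], [0, 0, -14.0, 11.6, -19.8, -14.0, 1]]
[[0, 0, -2.8, 1.4, -4.5, -3.0, 1], [0, 0, -5.6, 2.5, -9.2, -6.0, 1], [0, 0, -8.4, 3.2, -14.0, -9.1, 1], [0, 0, -11.2, 3.6, -18.8, -12.3, 1], [0, 0, -14.1, 3.7, -23.7, -15.5, 1]]
```

Request:
servo_tool(
  commands=[
    [0,0,-2.8,4,-0.3,-1.8,1],
    [0,0,-5.6,7.9,-0.9,-3.7,1],
    [0,0,-8.4,11.9,-1.9,-5.8,1],
    [0,0,-11.2,15.8,-3.3,-7.9,1],
    [0,0,-14,19.7,-4.9,-10.1,1],
  ],
)

```text
clock: 9.98
tcp_pos: [0.5888, 0.0924, 0.2414]
orientation: [-1.665, -2.662, 0.001]
contact_force: [-3.6, 0.6, 4.7]
grip_width: 0.0125
gripper_force: 30.5
```

Request:
servo_tool(
  commands=[
    [0,0,-2.8,3.7,-2,-2.3,1],
    [0,0,-5.6,7.4,-4.3,-4.6,1],
    [0,0,-8.4,10.8,-7,-7.1,1],
    [0,0,-11.2,14.1,-9.9,-9.6,1],
    [0,0,-14,17.2,-13.2,-12.2,1],
  ],
)

```text
clock: 10.4
tcp_pos: [0.6057, 0.0794, 0.2288]
orientation: [-1.976, -2.439, 0.002]
contact_force: [-3.9, 1.7, 4.0]
grip_width: 0.0132
gripper_force: 31.0
```

Forces are low, so I'll continue.

Request:
servo_tool(
  commands=[
    [0,0,-2.8,2.9,-3.5,-2.7,1],
    [0,0,-5.6,5.5,-7.3,-5.4,1],
    [0,0,-8.4,7.8,-11.2,-8.2,1],
    [0,0,-11.2,9.8,-15.4,-11.1,1],
    [0,0,-14,11.6,-19.8,-14,1],
  ],
)

```text
clock: 10.82
tcp_pos: [0.6172, 0.0599, 0.2148]
orientation: [-2.259, -2.18, 0.002]
contact_force: [-4.2, 1.8, 4.4]
grip_width: 0.0128
gripper_force: 31.7
```

Request:
servo_tool(
  commands=[
    [0,0,-2.8,1.4,-4.5,-3,1],
    [0,0,-5.6,2.5,-9.2,-6,1],
    [0,0,-8.4,3.2,-14,-9.1,1],
    [0,0,-11.2,3.6,-18.8,-12.3,1],
    [0,0,-14,3.7,-23.7,-15.5,1],
  ],
)

```text
clock: 11.23
tcp_pos: [0.6211, 0.0365, 0.1994]
orientation: [-2.507, -1.889, 0.001]
contact_force: [-2.7, 2.0, 3.9]
grip_width: 0.013
gripper_force: 32.3
```

Request:
servo_tool(
  commands=[
    [0,0,0,0,0,0,1],
    [0,0,0,0,0,0,1],
  ],
)

```text
clock: 11.4
tcp_pos: [0.621, 0.0353, 0.1988]
orientation: [-2.506, -1.892, 0.003]
contact_force: [-1.6, -0.3, -0.6]
grip_width: 0.0129
gripper_force: 31.6
```

```bash
python3 cam.py
```

```text
tcp [0.621  0.0353 0.1988] [-2.5062 -1.892   0.0031]
handle 4654 mid [0.6214 0.0393 0.2264] len 0.07065904277539442 fwd az -15.731957645602307 zmax 0.22838272809455534
top 24070 c [0.5539 0.0595 0.199 ] n [ 0.5151 -0.145   0.8448] tilt 32.35216335853622 az n -15.725042833582114 pivot dist 0.030241864043430267
```

The tilt is about 1.7° short and the swivel about 0.5° short, so I'll make a small correction.

Request:
servo_tool(
  commands=[
    [0,0,-0.3,0.5,-0.6,-1.5,1],
    [0,0,-0.5,1,-1.2,-3,1],
    [0,0,-0.5,1,-1.2,-3,1],
    [0,0,-0.5,1,-1.2,-3,1],
  ],
)

```text
clock: 11.78
tcp_pos: [0.622, 0.035, 0.1962]
orientation: [-2.513, -1.882, 0.002]
contact_force: [-3.9, 2.8, 1.2]
grip_width: 0.0129
gripper_force: 31.8
```

```bash
cat >> cam.py <<'E'
chip=np.array([.732,.0025,.037]); print("chip above axis plane mm",1000*((chip-c)@n+.029))
E
python3 cam.py
```

```text
tcp [0.622  0.035  0.1962] [-2.5134 -1.8818  0.0017]
handle 4653 mid [0.6224 0.0389 0.2238] len 0.07060474632684982 fwd az -15.896481403469139 zmax 0.22570626140288585
top 24476 c [0.5548 0.0597 0.198 ] n [ 0.5383 -0.1508  0.8292] tilt 33.988097482710515 az n -15.650461169871104 pivot dist 0.030246794465442213
chip above axis plane mm -0.49231589825963695
```

Request:
servo_tool(
  commands=[
    [0,0,-0.5,-0.3,-1.2,0,1],
    [0,0,-0.5,-0.3,-1.2,0,1],
    [0,0,-0.5,-0.3,-1.2,0,1],
  ],
)

```text
clock: 12.08
tcp_pos: [0.6218, 0.034, 0.1963]
orientation: [-2.521, -1.871, 0.001]
contact_force: [-4.4, 3.1, 0.7]
grip_width: 0.0128
gripper_force: 31.7
```

```bash
python3 cam.py
```

```text
tcp [0.6218 0.034  0.1963] [-2.5214 -1.8707  0.0012]
handle 4652 mid [0.6221 0.0379 0.2238] len 0.07029919022010898 fwd az -16.39528152245481 zmax 0.22569369198551092
top 24634 c [0.5546 0.0594 0.1982] n [ 0.5364 -0.1559  0.8295] tilt 33.95665730780148 az n -16.210516026307413 pivot dist 0.030242326558069566
chip above axis plane mm -0.6236529177822205
```

Aimed. I'll ease the tension, open and rise.

Request:
servo_tool(
  commands=[
    [0,0,0.3,-0.6,0.5,0,1],
    [0,0,0.3,-0.6,0.5,0,1],
    [0,0,0.3,-0.6,0.5,0,0],
    [0,0,0.3,-0.6,0.5,0,0],
    [0,0,0.3,-0.6,0.5,0,0],
  ],
)

```text
clock: 12.55
tcp_pos: [0.6229, 0.0323, 0.1968]
orientation: [2.519, 1.874, 0.002]
contact_force: [0.3, -0.3, 0.2]
grip_width: 0.0485
gripper_force: 0.0
```

Request:
servo_tool(
  commands=[
    [0,0,0,0,0,0,0],
    [0,0,0,0,0,0,0],
    [0,0,0,0,0,0,0],
    [0,0,0,0,0,20,0],
    [0,0,0,0,0,40,0],
  ],
)

```text
clock: 12.97
tcp_pos: [0.6212, 0.0328, 0.2357]
orientation: [-2.519, -1.875, 0.004]
contact_force: [-0.2, -0.1, 0.6]
grip_width: 0.0852
gripper_force: 0.0
```

Request:
servo_tool(
  commands=[
    [0,0,0,0,0,40,0],
    [0,0,0,0,0,80,0],
    [0,0,0,0,0,120,0],
    [0,0,0,0,0,120,0],
    [0,0,0,0,0,120,0],
  ],
)

```text
clock: 13.38
tcp_pos: [0.6234, 0.0335, 0.3598]
orientation: [2.517, 1.874, 0.009]
contact_force: [-0.9, -1.0, -1.0]
grip_width: 0.0854
gripper_force: 0.0
```

```bash
python3 cam.py
python3 - <<'E'
import cv2; cv2.imwrite("pics/fin.png",cv2.resize(cv2.imread("pics/wl.png"),(784,588)))
E
```

```text
tcp [0.6234 0.0335 0.3598] [2.5175 1.8737 0.0085]
handle 1129 mid [0.6207 0.0344 0.2238] len 0.0778454172464637 fwd az -16.57152709680112 zmax 0.22580662725405767
top 6400 c [0.5603 0.0537 0.1931] n [ 0.5362 -0.1591  0.829 ] tilt 34.004767947891025 az n -16.52663109786852 pivot dist 0.03005909973376841
chip above axis plane mm -0.22679338567552915
```

View pics/fin.png

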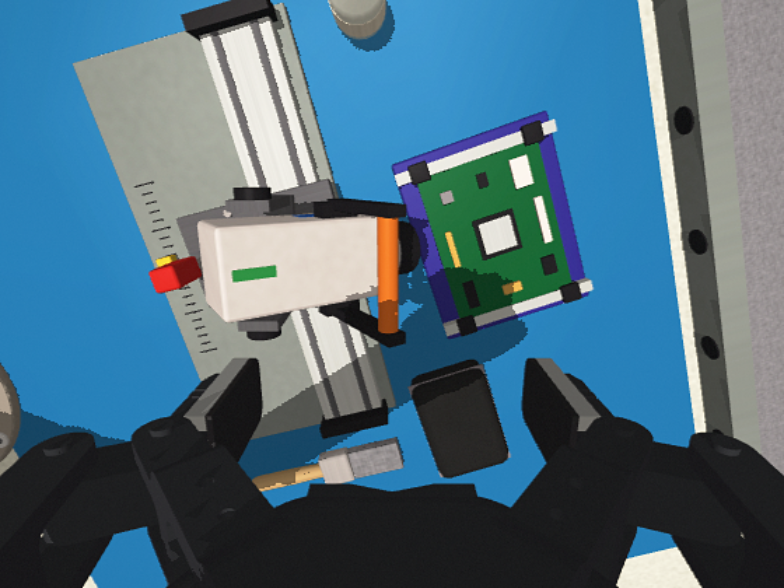

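The chip is at (497,233), and the camera points at it. I'll check the chip in this same frame, then go back and check the pointer against the clip.

Run:
```python
from h import *
c=watz(497/1.4-.4,233/1.4-.4,.037);print(c)
h=np.array([.6207,.0344]);print(np.degrees(np.arctan2(*(c[:2]-h)[::-1])),np.degrees(np.arctan2(*(c[:2]-[.527,.062])[::-1])))
```

```text
[0.72966238 0.00490275 0.037     ]
-15.147505512589301 -15.734428887397616
```

Request:
servo_tool(
  commands=[
    [0,0,7,-35,7,0,0],
    [0,0,14,-70,14,0,0],
    [0,0,21,-110,20,0,0],
    [0,0,28,-150,27,0,0],
    [0,0,35,-190,33,0,0],
  ],
)

```text
clock: 13.85
tcp_pos: [0.4294, 0.0661, 0.3543]
orientation: [-1.83, -2.55, 0.004]
contact_force: [0.2, -0.5, 1.4]
grip_width: 0.0855
gripper_force: 0.0
```

Request:
servo_tool(
  commands=[
    [0,0,35,-10,0,0,0],
    [0,0,35,-10,0,0,0],
    [0,0,35,-10,0,0,0],
    [0,0,35,-10,0,0,0],
    [0,0,35,-10,0,0,0],
  ],
)

```text
clock: 14.27
tcp_pos: [0.4211, 0.0657, 0.3549]
orientation: [-0.979, -2.983, 0.002]
contact_force: [-0.3, 1.3, 0.4]
grip_width: 0.0852
gripper_force: 0.0
```

Request:
servo_tool(
  commands=[
    [0,0,34,0,0,-50,0],
    [0,0,34,0,0,-100,0],
    [0,0,34,0,0,-100,0],
    [0,0,34,0,0,-100,0],
    [0,0,34,0,0,-100,0],
    [0,0,34,0,0,-100,0],
  ],
)

```text
invalid input at $.commands: expected 1 to 5 rows
```

Request:
servo_tool(
  commands=[
    [0,0,7,0,0,-40,0],
    [0,0,14,0,0,-80,0],
    [0,0,21,0,0,-105,0],
    [0,0,28,0,0,-105,0],
    [0,0,34,0,0,-105,0],
  ],
)

```text
clock: 14.68
tcp_pos: [0.4195, 0.0654, 0.2481]
orientation: [-0.063, -3.134, 0.002]
contact_force: [0.8, -0.2, 0.5]
grip_width: 0.0857
gripper_force: 0.0
```

Request:
servo_tool(
  commands=[
    [0,0,0,0,0,0,0],
    [0,0,0,0,0,0,0],
    [0,0,0,0,0,0,0],
    [0,0,0,0,0,0,0],
  ],
)

```text
clock: 15.02
tcp_pos: [0.422, 0.0661, 0.2514]
orientation: [-0.077, -3.141, 0.0]
contact_force: [-0.3, 0.7, 0.0]
grip_width: 0.0853
gripper_force: 0.0
```

Run:
```python
from h import *; import cv2
np.set_printoptions(precision=4,suppress=True)
s=r.get_obs();print(s["tcp_pos"],s["orientation"])
p,d=r.grab_frame("wrist"); cv2.imwrite("pics/w5.png",p); hsv=cv2.cvtColor(p,cv2.COLOR_BGR2HSV)
m=((abs(hsv[...,0].astype(int)-26)<7)&(hsv[...,1]>140)&(hsv[...,2]>190)).astype(np.uint8)
m[250:]=0
n,l,st,ce=cv2.connectedComponentsWithStats(m); print(*[(x,y) for x,y in zip(st.tolist(),ce.tolist()) if x[4]>30][1:],sep="\n")
v0=min(x[1] for x in st[1:].tolist() if x[4]>30)
for v in range(v0-1,v0+45):
    row=m[v]; c=np.where(row)[0]
    if len(c): print(v,c.min(),c.max(),p[v,c.min()-1:c.max()+2,1])
```

```text
[0.422  0.0661 0.2514] [-0.0768 -3.1406  0.0001]
([270, 132, 22, 16, 321], [280.4672897196262, 138.98753894080997])
([278, 156, 5, 20, 98], [280.0, 165.30612244897958])
([541, 191, 19, 59, 558], [552.510752688172, 227.85125448028674])
132 270 290 [ 84 182 201 201 202 202 203 204 206 204 204 204 204 203 206 205 205 206
 206 208 209 207 155]
133 270 291 [104 201 229 230 229 229 229 229 229 230 230 230 232 231 231 233 233 232
 232 232 234 230 190 161]
134 270 291 [105 199 228 228 227 227 227 227 228 228 228 229 228 228 228 229 229 229
 229 230 231 229 189 160]
135 270 291 [103 194 227 227 225 226 227 226 227 228 228 228 228 228 228 228 228 229
 228 229 229 228 183 160]
136 270 291 [104 194 226 227 226 226 226 227 228 229 229 231 231 230 228 228 227 227
 226 227 230 229 183 160]
137 270 291 [ 97 190 226 225 223 224 225 227 229 203 160 153 154 158 222 227 226 227
 226 228 228 229 159 155]
138 270 291 [ 95 190 225 225 223 224 225 230 128 163 226 230 229 227 227 226 226 226
 226 227 229 229 158 156]
139 270 291 [ 84 188 225 224 224 224 225 230 130 165 227 227 227 226 226 226 226 226
 226 22
[... 953 characters left out ...]
78 282 [ 73 224 227 224 226 201 163]
160 278 282 [ 74 224 226 225 225 199 164]
161 278 282 [ 72 224 226 224 226 200 161]
162 278 282 [ 73 223 226 224 226 198 163]
163 278 282 [ 72 225 227 224 227 198 160]
164 278 282 [ 71 224 227 225 226 199 162]
165 278 282 [ 70 225 227 225 227 200 161]
166 278 282 [ 70 224 227 224 226 199 162]
167 278 282 [ 70 223 226 224 226 199 162]
168 278 282 [ 71 224 226 223 225 199 161]
169 278 282 [ 71 223 226 223 225 198 162]
170 278 282 [ 71 222 226 223 226 198 161]
171 278 282 [ 71 224 226 224 225 199 162]
172 278 282 [ 71 225 227 223 227 199 164]
173 278 282 [ 73 186 225 225 229 166 161]
174 278 282 [ 44 177 229 229 234 163  68]
175 279 281 [128 181 186 188 106]
```

Run:
```python
from h import *
p=watz(279.9,155.7,.039); print(p, p[:2]+.137*np.array([.99896,-.0456]))
```

```text
[0.39128962 0.06813027 0.039     ] [0.52814714 0.06188307]
```

Request:
servo_tool(
  commands=[
    [0,0,0,0,0,40,0],
    [0,0,0,0,0,80,0],
    [0,0,0,0,0,115,0],
    [0,0,0,35,-10,115,0],
    [0,0,0,75,-20,115,0],
  ],
)

```text
clock: 15.48
tcp_pos: [0.4982, 0.0468, 0.3707]
orientation: [0.073, 3.133, -0.001]
contact_force: [0.2, -0.2, -0.0]
grip_width: 0.0852
gripper_force: 0.0
```

Request:
servo_tool(
  commands=[
    [0,0,0,40,-5,0,0],
    [0,0,0,80,-10,0,0],
    [0,0,0,120,-20,0,0],
    [0,0,0,160,-25,0,0],
    [0,0,0,190,-30,0,0],
  ],
)

```text
clock: 15.9
tcp_pos: [0.6897, 0.015, 0.3656]
orientation: [-0.078, -3.141, 0.001]
contact_force: [0.2, 0.0, -0.7]
grip_width: 0.0855
gripper_force: 0.0
```

Request:
servo_tool(
  commands=[
    [0,0,0,0,0,0,0],
    [0,0,0,0,0,0,0],
    [0,0,0,0,0,0,0],
    [0,0,0,0,0,0,0],
    [0,0,0,0,0,0,0],
  ],
)

```text
clock: 16.32
tcp_pos: [0.6862, 0.0167, 0.3676]
orientation: [0.072, 3.14, -0.0]
contact_force: [-0.2, -0.3, 0.0]
grip_width: 0.0853
gripper_force: 0.0
```

```bash
cat >> cam.py <<'E'
print("qvel",abs(s["qvel"]).max())
m=((hsv[...,1]<45)&(hsv[...,2]>150)&(np.abs(W[...,2]-.037)<.008)&(np.hypot(W[...,0]-.732,W[...,1]-.003)<.03)).astype(np.uint8)
dk=((hsv[...,2]<75)&(np.abs(W[...,2]-.037)<.008)&(np.hypot(W[...,0]-.732,W[...,1]-.003)<.034)).astype(np.uint8)
for q in (m,m|dk):
    nn,l,st,ce=cv2.connectedComponentsWithStats(q); k=1+np.argmax(st[1:,4]); v,u=np.where(l==k); rc=cv2.minAreaRect(np.c_[u,v].astype(np.float32)); print("chip rect",rc,"->",watz(*rc[0],.037,s))
E
python3 cam.py
```

```text
tcp [0.6862 0.0167 0.3676] [ 0.0725  3.1397 -0.0002]
handle 1373 mid [0.6207 0.0343 0.2237] len 0.0780349590188639 fwd az -16.549795030395558 zmax 0.22592675272179533
top 7402 c [0.5632 0.0523 0.1911] n [ 0.536  -0.1587  0.8291] tilt 33.98872126719843 az n -16.49130727346109 pivot dist 0.030168101547123034
chip above axis plane mm -0.40733643789316387
qvel 0.002519423566263365
chip rect ((272.1416015625, 198.12391662597656), (21.15304183959961, 21.419118881225586), 86.18592071533203) -> [0.7328 0.003  0.037 ]
chip rect ((268.33258056640625, 197.99215698242188), (27.921279907226562, 34.889747619628906), 84.5596694946289) -> [ 0.7323 -0.0029  0.037 ]
```

```bash
python3 -c "
from bench import r
print(r.hand_in())"
```

```text
the job is handed in; nothing more can be done
None
```

The job is handed in: the carriage pointer is within about 0.6 mm of the clip, the camera's aim measures within about 2–3 mm of the chip's middle, and the arm has let go and is clear; I saw no sign of contact with anything else on the bench, though I did not re-measure the loose items.

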